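# Free the cap over the empty reel, whichever way it is threaded

### The arm

A 6-joint arm with a two-finger parallel gripper is mounted at the origin on the work surface. World frame = base frame: x ahead of the robot, y to its left, z up, the work surface at z = 0. Lengths are in mm, angles in rad, forces in N, time in s.
With the tool pointing down it reaches from about 325 to 850 mm from the base axis. Payload 15.5 kg.
Tool frame: the origin (TCP) lies midway between the tips of the shut fingers; the grasp point (between the pads) lies 19 mm behind it; z points along the fingers, y is the direction in which the jaws open and shut (so a half turn about z gives the same grasp; the last joint's range is limited). The gripper opens to 91 mm and grips with 3 to 60 N. Pads are 32 mm wide; open, the fingers measure 118 mm over their backs; the gripper's body (76 mm by 178 mm) begins 60 mm behind the grasp point.
Start: joints at [1.006, 0.494, 1.345, -0, 1.302, -0.096], TCP at [282.381, 557.573, 179.715] pointing down, gripper open.
Joint ranges: [-2.91, 2.91], [-0.82, 2.16], [0.22, 2.67], [-1.22, 4.37], [0.12, 2.79], [-3.08, 3.08]. Speed limits (rad/s): [1.89, 1.89, 2.57, 3.01, 3.01, 3.01].

### API

Orientations are given as a rotation vector (axis times angle).
In Python, from bench import ctrl gives the robot as it stands.
- The arm moves only by the tool step_arm, never from a script. Its argument "increments" is a list of rows, each an object of numbers: "tx", "ty", "tz": the shift along the tool's x, y, z in mm; "twist": the turn about the tool's z in degrees. A call has 1 to 5 rows; each row is the pose to reach, as a shift and turn from the pose measured when the call began, along the tool's axes at that moment; what a row does not reach only later rows make up. A row lasts 1/8 s, in which the tool goes at most 62.5 mm and 10.7 degrees, less where a joint would pass 70% of its speed; a pose out of reach is approached as far as the arm can. A call with a gripper value outside its range is refused whole. "jaw" is the opening, from 0 (shut) to 1 (fully open), set as the call begins (left out, the last holds). The fingers move at their own pace and stop on an object; the grip force is fixed at half the most. Time passes only in rows, so rows that repeat a pose let the fingers close. It gives the time, the measured TCP pose, the force and the opening at its end, in the units of the state.
- ctrl.read_state(): the state, without advancing time (a new reading comes with each control period).
- ctrl.snapshot(name): name is "side" or "top"; returns a dict with "frame" (400x640x3 uint8, red, green, blue), "z_map" (400x640 float32, mm along the optical axis (not along the pixel's ray), 0 where there is no reading), "intrinsics" (3x3 intrinsics, pixels), "world_to_cam" (4x4, takes a point from world to camera coordinates). Camera axes: x right, y up, looking along -z (the intrinsics and any distortion apply to the point x, -y, -z); pixel columns grow to the right and rows downward; lengths in mm; the calibration is good to about 2 mm. A picture is of the moment at which its call begins.
- ctrl.close_job(): hands the job in, once; it reports no verdict.
The state is a dict: "t": time; "qpos": joint angles; "joint_vel": joint speeds; "joint_torque": joint torques, N m; "position": TCP position; "tool_rot": TCP orientation; "contact_force": force on the tool from outside, world axes, zero at the start; "moment": the same for the moment, N m; "grip_width": finger opening in mm.
Only numpy, scipy, OpenCV 4.12 (cv2) and the standard library are available. Lean on these libraries where they do the work, as an engineer would, in place of code of your own. Each camera call takes 0.05 s, during which the arm holds its last target. There are 200 camera calls.

### The job

The empty reel on the unwind deck is due for a change: unscrew the black cap above it and lift it off. Caps here are threaded either way and nothing shows which, so feel out which way it gives, turn it until it is loose, then raise it straight up and finish while still holding it upright in the gripper, at least 60 mm above its seat and over its own spindle. Do not loosen the cap over the full reel, and leave everything else on the table where it lies.

Things in the scene. Friction and masses are not known exactly. Their poses are not given: they have to be found in the camera images.
- cap_a: black round screw cap on seat_a, 56 mm diameter, 50 mm tall, about 90 g, origin at the centre of its underside, z up; yellow stripe across its top along its x axis, dot at the +x end, within 4 degrees of the deck's x axis at the start, when it is locked. Grip its round side in the upper half, with 10 to 20 N: the fingers then slip round it at a stop instead of wrenching it
- cap_b: a cap like cap_a, on seat_b. Either cap: turned the right way it is loose after a quarter turn (90 degrees, 15 more or less will do; a stop ends the turn at 95 to 108), stays at its height while turning (1.5 mm play), then lifts straight off. Turned the wrong way it meets a stop within 20 degrees (25 if wrenched)
- seat_a (a point): centre of the collar top on which cap_a sits, 86 mm above the table, at the deck's +y end; a spindle head hidden in the cap reaches 23 mm above it. One of the two spindles is right-handed (cap loosens anticlockwise seen from above), the other left-handed (clockwise); which is which changes from run to run
- seat_b (a point): the same for cap_b, at the deck's -y end, 190 mm from seat_a
- deck: fixed unwind deck, cream-white plate 200 x 370 mm, top 50 mm above the table, origin on the table under its centre, the two spindles at its y = +95 and -95 mm; steel guide rollers 32 mm tall stand at its +x edge
- reel_empty: fixed black spoked reel with no roll on it (only a black hub of 68 mm diameter between its flanges, the white deck shows through the windows), 140 mm diameter, 30 mm thick, lying flat round one of the two spindles under the cap; origin at the centre of its underside 50 mm above the table, top 6 mm below the cap's underside
- reel_full: same reel on the other spindle, filled with an orange roll of 128 mm diameter that shows through the windows
- wrench: loose steel wrench, 160 mm, lying along its x, origin at its middle; bystander
- screwdriver: loose screwdriver with red handle, 170 mm, along its x; bystander
- core_ring: loose cardboard ring, 76 mm outer diameter, 25 mm tall, origin under its centre; bystander
- closure_1: loose small black closure disc, 32 mm diameter, 14 mm tall; bystander
- closure_2: another closure disc like closure_1; bystander
- roller: loose steel roller lying along its x, 24 mm diameter, 130 mm long; bystander
- parts_bin: loose open blue bin, 100 x 140 x 50 mm; bystander
There are look-alikes about, which are no part of the job. What is shaped like the cap_b but green or purple is not meant.

How it is judged:
By the outcome, as a careful person would: the job done as asked, in the order asked, and still so for the second after the job is handed in, while the arm keeps its last pose, push and grip.
It also fails if it takes over 42 s, if anything falls off the work surface, if the arm or the gripper's body presses on something with over 40 N, if the wrist force passes 120 N, or if a joint passes its speed limit or range.

## Working session

There is one attempt and no reset: what is moved stays moved. The work goes in short steps, Python scripts to look and compute and a tool call to move; the robot and the scene stay as the last step left them, time stands still between calls to the robot, and variables do not carry over. Pictures are saved under pics/ and viewed, about 8 in all and at most 12, crops included, and the job is handed in when it is done.

Besides the shell and the picture viewer there is one more tool, called as a command line: name --argument value ..., lists and objects as JSON in quotes. step_arm: Moves the arm, as the interface text tells. Its arguments: {"type":"object","properties":{"increments":{"type":"array","items":{"type":"object","properties":{"tx":{"type":"number"},"ty":{"type":"number"},"tz":{"type":"number"},"twist":{"type":"number"}}}},"jaw":{"type":"number"}},"required":["increments"]}

```bash
mkdir -p pics; cat > h.py <<'E'
import numpy as np, cv2
from bench import ctrl
def snap(n):
    return ctrl.snapshot(n)
def ray(s,u,v,z):
    K=np.array(s["intrinsics"]);T=np.array(s["world_to_cam"])
    d=np.linalg.inv(K)@[u,v,1]; d=np.array([d[0],-d[1],-d[2]])
    R=T[:3,:3];c=-R.T@T[:3,3];w=R.T@d
    return c+w*(z-c[2])/w[2]
E
python3 - <<'E'
from h import *
print(ctrl.read_state())
for n in("top","side"):
    s=snap(n);cv2.imwrite(f"pics/{n}0.png",s["frame"][:,:,::-1]);print(s["intrinsics"],s["world_to_cam"])
E
```

```text
{'t': 0.0, 'qpos': array([ 1.00652088e+00,  4.94170075e-01,  1.34610196e+00, -1.69305733e-05,
        1.30249154e+00, -9.55193853e-02]), 'joint_vel': array([-3.78657378e-04, -9.11038813e-04, -3.54168959e-04, -3.25915125e-05,
        1.10093874e-03,  2.60943799e-05]), 'joint_torque': array([-2.76638122e-03, -8.78818274e+01, -3.81858194e+01,  7.02898577e-02,
        5.31789882e-02, -7.91855814e-05]), 'position': array([282.15850556, 557.2342195 , 179.1563171 ]), 'tool_rot': array([-7.29505919e-01, -3.05534553e+00,  1.74820535e-03]), 'contact_force': array([-0.2245127 , -1.49219708,  0.48530669]), 'moment': array([-0.03725641,  0.02611911,  0.02307768]), 'grip_width': 91.35616868334752}
[[374.07997325   0.         318.47021447]
 [  0.         374.07997325 201.38354752]
 [  0.           0.           1.        ]] [[ 6.07179139e-03 -9.99980613e-01 -1.38094334e-03  8.23869359e+01]
 [ 9.93722439e-01  5.87951167e-03  1.11719044e-01 -4.97341585e+02]
 [-1.11708759e-01 -2.05060912e-03  9.93738873e-01 -1.13313419e+03]
 [ 0.00000000e+00  0.00000000e+00  0.00000000e+00  1.00000000e+00]]
[[457.01237233   0.         320.85848302]
 [  0.         457.01237233 195.96528793]
 [  0.           0.           1.        ]] [[ 8.66304458e-01 -4.99506940e-01  3.06637064e-03 -3.90607309e+02]
 [ 3.73339922e-01  6.51544542e-01  6.60383988e-01 -2.98272086e+02]
 [-3.31864262e-01 -5.70948795e-01  7.50921824e-01 -1.17758068e+03]
 [ 0.00000000e+00  0.00000000e+00  0.00000000e+00  1.00000000e+00]]
```

View pics/top0.png

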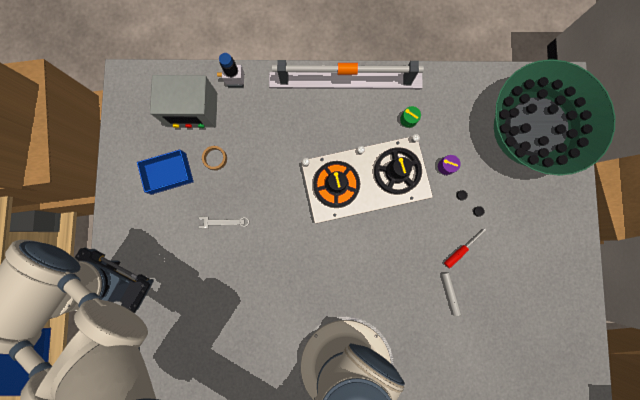

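View pics/side0.png

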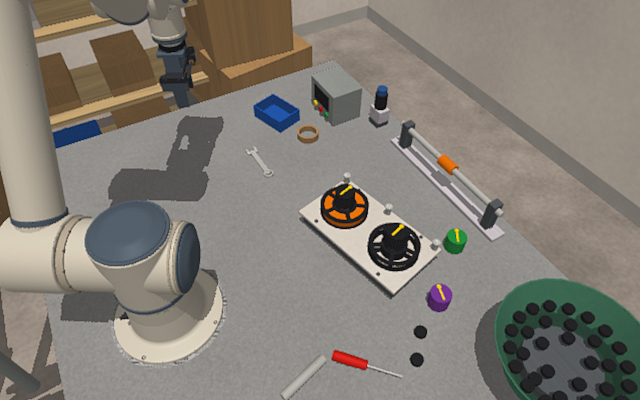

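The empty reel (white showing through) is the right one in the top view, at about (400,168), which is the deck's -y end, so the target is cap_b. The orange full reel is at (337,183). Next I locate cap_b and the deck angle.

```bash
cat >> h.py <<'E'
def pts(s):
    K=np.array(s["intrinsics"]);T=np.array(s["world_to_cam"]);z=s["z_map"]
    v,u=np.mgrid[:400,:640]
    p=np.stack([(u-K[0,2])/K[0,0]*z,-(v-K[1,2])/K[1,1]*z,-z],-1)
    return (p-T[:3,3])@T[:3,:3]
def caps(s,near,r=70,z0=136,band=(125,148)):
    P=pts(s);f=s["frame"].astype(int)
    m=(P[...,2]>band[0])&(P[...,2]<band[1])&(np.hypot(P[...,0]-near[0],P[...,1]-near[1])<r)&(s["z_map"]>0)
    yel=m&(f[...,0]>150)&(f[...,1]>130)&(f[...,2]<100)
    v,u=np.nonzero(m);(cu,cv),rr=cv2.minEnclosingCircle(np.stack([u,v],1).astype(np.float32))
    vy,uy=np.nonzero(yel)
    Y=np.array([ray(s,a,b,z0)[:2] for a,b in zip(uy,vy)])
    c=Y.mean(0);w,V=np.linalg.eigh(np.cov((Y-c).T))
    return dict(n=m.sum(),mean=P[m].mean(0),circ=ray(s,cu,cv,z0),ycent=c,yang=np.degrees(np.arctan2(V[1,1],V[0,1]))%180)
E
python3 - <<'E'
from h import *
t=snap("top");d=snap("side")
for u,v in((400,163),(338,181)):
    c=ray(t,u,v,136);print("seed",c)
    for s in(t,d):
        print({k:np.round(x,1) for k,x in caps(s,c,50).items()})
f=t["frame"].astype(int);P=pts(t)
m=((P[...,2]>42)&(P[...,2]<58)&(f.min(-1)>150)).astype(np.uint8);m[:125]=0;m[230:]=0
cn=max(cv2.findContours(m,0,2)[0],key=cv2.contourArea)
b=cv2.boxPoints(cv2.minAreaRect(cn));print([ray(t,x,y,50).round(1) for x,y in b])
E
```

```text
seed [ 595.94944686 -146.1377446   136.        ]
{'n': np.int64(314), 'mean': array([ 586.2, -151.7,  135.4]), 'circ': array([ 585.9, -151.6,  136. ]), 'ycent': array([ 592.6, -151.8]), 'yang': np.float64(16.9)}
{'n': np.int64(343), 'mean': array([ 585.6, -155. ,  135.3]), 'circ': array([ 584.6, -155.9,  136. ]), 'ycent': array([ 593.5, -151.2]), 'yang': np.float64(17.5)}
seed [543.06831705  30.22432808 136.        ]
{'n': np.int64(311), 'mean': array([544.4,  32.5, 136. ]), 'circ': array([544.1,  32.9, 136. ]), 'ycent': array([548.7,  33.2]), 'yang': np.float64(14.8)}
{'n': np.int64(283), 'mean': array([543.3,  29.6, 135. ]), 'circ': array([542.2,  28.3, 136. ]), 'ycent': array([550.2,  33.4]), 'yang': np.float64(14.9)}
[array([621.7, 141. ,  50. ]), array([ 706. , -223.7,   50. ]), array([ 509.8, -261.2,   50. ]), array([428.5,  96.9,  50. ])]
```

step_arm --increments '[{"tx": -38, "ty": -32, "tz": -10}, {"tx": -76, "ty": -64, "tz": -20}, {"tx": -115, "ty": -97, "tz": -25}, {"tx": -153, "ty": -129, "tz": -25}, {"tx": -192, "ty": -161, "tz": -25}]' --jaw 1

```text
invalid input
```

step_arm --increments '[{"tx": -38, "ty": -32}, {"tx": -76, "ty": -64}, {"tx": -115, "ty": -97}, {"tx": -153, "ty": -129}, {"tx": -192, "ty": -161}]'

```text
invalid input
```

step_arm --increments '[{"tx": -38, "ty": -32}, {"tx": -76, "ty": -64}, {"tx": -115, "ty": -97}, {"tx": -153, "ty": -129}, {"tx": -172, "ty": -145}]'

```text
invalid input
```

step_arm --increments '[{"tx": -38, "ty": -32, "tz": -10, "twist": 0}, {"tx": -76, "ty": -64, "tz": -20, "twist": 0}, {"tx": -115, "ty": -97, "tz": -25, "twist": 0}, {"tx": -153, "ty": -129, "tz": -25, "twist": 0}, {"tx": -192, "ty": -161, "tz": -25, "twist": 0}]'

```text
t: 0.82
position: [381.2, 325.5, 204.6]
tool_rot: [0.729, 3.056, -0.001]
contact_force: [0.1, 0.8, 0.2]
grip_width: 91.3
```

step_arm --increments '[{"tx": -38, "ty": -32, "tz": 0, "twist": 0}, {"tx": -76, "ty": -64, "tz": 0, "twist": 0}, {"tx": -115, "ty": -97, "tz": 0, "twist": 0}, {"tx": -153, "ty": -129, "tz": 0, "twist": 0}, {"tx": -192, "ty": -161, "tz": 0, "twist": 0}]'

```text
t: 1.45
position: [480.2, 93.6, 204.7]
tool_rot: [0.729, 3.056, -0.001]
contact_force: [0.3, -0.5, 0.3]
grip_width: 90.9
```

step_arm --increments '[{"tx": -38, "ty": -32, "tz": 0, "twist": 0}, {"tx": -76, "ty": -64, "tz": 0, "twist": 0}, {"tx": -115, "ty": -97, "tz": 0, "twist": 0}, {"tx": -153, "ty": -129, "tz": 0, "twist": 0}, {"tx": -182, "ty": -150, "tz": 0, "twist": 0}]'

```text
t: 2.08
position: [575.2, -124.5, 204.6]
tool_rot: [-0.731, -3.055, 0.001]
contact_force: [0.3, 0.1, -0.3]
grip_width: 91.1
```

step_arm --increments '[{"tx": 0, "ty": 0, "tz": 0, "twist": 10}, {"tx": 0, "ty": 0, "tz": 0, "twist": 20}, {"tx": 0, "ty": 0, "tz": 0, "twist": 30}, {"tx": 0, "ty": 0, "tz": 0, "twist": 40}, {"tx": 0, "ty": 0, "tz": 0, "twist": 50}]'

```text
t: 2.7
position: [575.1, -124.5, 204.5]
tool_rot: [-1.961, -2.454, 0.001]
contact_force: [-0.4, -0.8, 0.1]
grip_width: 91.0
```

```bash
cat >> h.py <<'E'
from scipy.spatial.transform import Rotation as Ro
def togo(x,y,z=None):
    s=ctrl.read_state();p=s["position"];R=Ro.from_rotvec(s["tool_rot"]).as_matrix()
    d=np.array([x,y,p[2] if z is None else z])-p
    print("t",round(s["t"],2),"pos",p.round(1),"yaw_x",np.degrees(np.arctan2(R[1,0],R[0,0])).round(1),"q",s["qpos"].round(2),"F",s["contact_force"].round(1),"M",s["moment"].round(2),"w",round(s["grip_width"],1))
    print("tool shift",(R.T@d).round(1))
E
python3 -c "
from h import *
togo(585.5,-153)"
```

```text
t 2.7 pos [ 575.1 -124.5  204.5] yaw_x 102.8 q [-0.31  0.42  1.4  -0.    1.32 -0.54] F [-0.4 -0.8  0.1] M [-0.08  0.09 -0.03] w 91.0
tool shift [-30.1   3.8   0. ]
```

step_arm --increments '[{"tx": -20, "ty": 4, "tz": 0, "twist": 0}, {"tx": -30, "ty": 4, "tz": 10, "twist": 0}, {"tx": -30, "ty": 4, "tz": 30, "twist": 0}, {"tx": -30, "ty": 4, "tz": 50, "twist": 0}, {"tx": -30, "ty": 4, "tz": 50, "twist": 0}]'

```text
t: 3.32
position: [584.5, -153.1, 152.6]
tool_rot: [-1.957, -2.453, 0.003]
contact_force: [-0.4, -0.1, 0.5]
grip_width: 91.7
```

```bash
python3 -c "
from h import *
togo(585.5,-153,105)
s=snap('side');t=snap('top')
cv2.imwrite('pics/a.png',np.hstack([cv2.resize(x['frame'][r0:r1,c0:c1],None,fx=4,fy=4) for x,r0,r1,c0,c1 in((s,190,300,350,450),(t,110,220,350,450))])[:,:,::-1])"
```

```text
t 3.33 pos [ 584.5 -153.1  152.6] yaw_x 102.8 q [-0.35  0.49  1.43 -0.    1.22 -0.58] F [-0.4 -0.1  0.5] M [-0.06 -0.04 -0.06] w 91.7
tool shift [-0.2  1.2 47.6]
```

View pics/a.png

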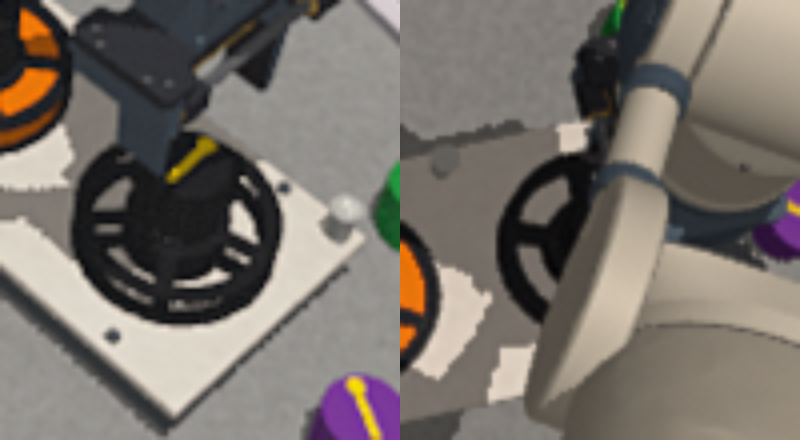

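The picture shows the gripper above cap_b, with the near finger beside the cap and the stripe still visible from the side camera at crop (190,160). I'm descending.

step_arm --increments '[{"tx": 0, "ty": 1, "tz": 12, "twist": 0}, {"tx": 0, "ty": 1, "tz": 24, "twist": 0}, {"tx": 0, "ty": 1, "tz": 36, "twist": 0}, {"tx": 0, "ty": 1, "tz": 47, "twist": 0}, {"tx": 0, "ty": 1, "tz": 47, "twist": 0}]'

```text
t: 4.05
position: [586.1, -152.9, 106.5]
tool_rot: [-1.958, -2.454, 0.002]
contact_force: [-1.3, 0.1, -0.1]
grip_width: 91.0
```

step_arm --increments '[{"tx": 0, "ty": 0, "tz": 0, "twist": 0}, {"tx": 0, "ty": 0, "tz": 0, "twist": 0}, {"tx": 0, "ty": 0, "tz": 0, "twist": 0}, {"tx": 0, "ty": 0, "tz": 0, "twist": 0}, {"tx": 0, "ty": 0, "tz": 0, "twist": 0}]' --jaw 0.55

```text
t: 4.68
position: [586.1, -152.9, 106.6]
tool_rot: [-1.958, -2.454, 0.002]
contact_force: [0.3, 0.2, 0.5]
grip_width: 50.6
```

```bash
python3 -c "
from h import *
togo(585.5,-153,105)
d=snap('side');print(caps(d,(585,-153),40))
cv2.imwrite('pics/b.png',cv2.resize(d['frame'][190:300,340:480],None,fx=4,fy=4)[:,:,::-1])"
```

```text
t 4.67 pos [ 586.1 -152.9  106.6] yaw_x 102.8 q [-0.35  0.54  1.48 -0.    1.12 -0.58] F [0.3 0.2 0.5] M [-0.07  0.01 -0.02] w 50.6
tool shift [-0.  -0.6  1.6]h.py:22: RuntimeWarning: Mean of empty slice.
  c=Y.mean(0);w,V=np.linalg.eigh(np.cov((Y-c).T))
  ret = ret.dtype.type(ret / rcount)
  avg = a.mean(axis, **keepdims_kw)
  ret = um.true_divide(
h.py:22: RuntimeWarning: Degrees of freedom <= 0 for slice
  c=Y.mean(0);w,V=np.linalg.eigh(np.cov((Y-c).T))
  c *= np.true_divide(1, fact)
  c *= np.true_divide(1, fact)
Traceback (most recent call last):
ValueError: not enough values to unpack (expected 2, got 0)

During handling of the above exception, another exception occurred:

Traceback (most recent call last):
  File "h.py", line 22, in caps
    c=Y.mean(0);w,V=np.linalg.eigh(np.cov((Y-c).T))
                    ~~~~~~~~~~~~~~^^^^^^^^^^^^^^^^^
numpy.linalg.LinAlgError: 0-dimensional array given. Array must be at least two-dimensional
```

```bash
python3 -c "
from h import *
d=snap('side')
cv2.imwrite('pics/b.png',cv2.resize(d['frame'][160:300,330:490],None,fx=5,fy=4)[:,:,::-1])"
```

```text
(no output)
```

View pics/b.png

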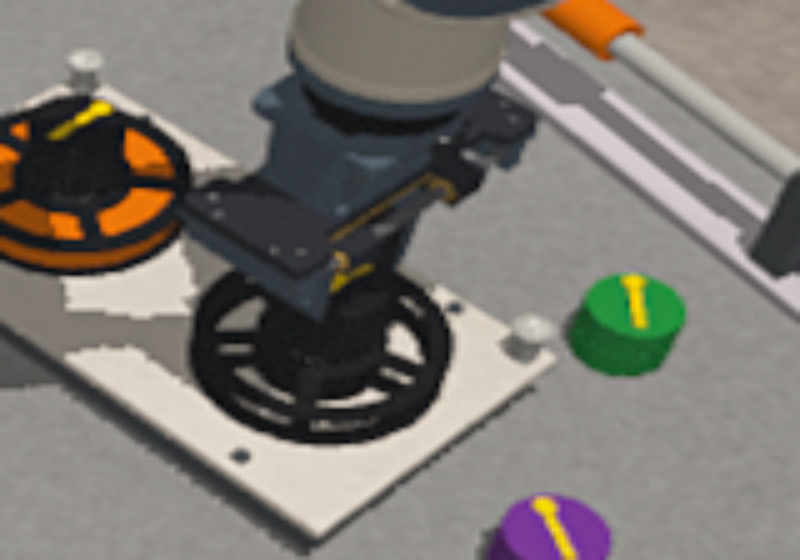

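step_arm --increments '[{"tx": 0, "ty": 0, "tz": 0, "twist": 0}, {"tx": 0, "ty": 0, "tz": 0, "twist": 0}]' --jaw 0.5

```text
t: 5.03
position: [586.1, -152.9, 106.6]
tool_rot: [-1.958, -2.454, 0.002]
contact_force: [0.4, -0.3, 0.1]
grip_width: 45.5
```

```bash
python3 -c "
from h import *
togo(585.5,-153,105)
d=snap('side');P=pts(d)
m=d['z_map']>0
f=d['frame'].astype(int)
y=(f[...,0]>150)&(f[...,1]>120)&(f[...,2]<90)&(np.hypot(P[...,0]-585,P[...,1]+153)<60)
print(P[y].round(0)[:20])
K=np.array(d['intrinsics']);T=np.array(d['world_to_cam'])
def pr(p):
    c=T[:3,:3]@np.array(p)+T[:3,3];return (K[0,0]*c[0]/-c[2]+K[0,2]).round(), (K[1,1]*-c[1]/-c[2]+K[1,2]).round()
print('cap top',pr([585.5,-153,136]),'base',pr([585.5,-153,86]))
p=ctrl.read_state()['position'];print('tcp',pr(p))
"
```

```text
t 5.03 pos [ 586.1 -152.9  106.6] yaw_x 102.8 q [-0.35  0.54  1.48 -0.    1.12 -0.58] F [ 0.4 -0.3  0.1] M [-0.05  0.07 -0.05] w 45.5
tool shift [ 0.  -0.6  1.6]
[[ 592. -154.  139.]]
cap top (np.float64(396.0), np.float64(231.0)) base (np.float64(393.0), np.float64(242.0))
tcp (np.float64(394.0), np.float64(237.0))
```

```bash
python3 -c "
from h import *
s=ctrl.read_state();R=Ro.from_rotvec(s['tool_rot']).as_matrix()
for n in('side','top'):
    d=snap(n);P=pts(d);Q=(P-s['position'])@R
    for a,b in((-80,-70),(-70,-60),(-60,-50),(-50,-40),(-40,-30),(-30,-20),(-20,-10),(-10,2),(2,20)):
        m=(Q[...,2]>a)&(Q[...,2]<b)&(abs(Q[...,0])<40)&(abs(Q[...,1])<75)&(d['z_map']>0)
        if m.sum()>3: q=Q[m];print(n,a,b,m.sum(),'x',np.percentile(q[:,0],[2,50,98]).round(),'y',np.percentile(q[:,1],[2,25,50,75,98]).round())
d=snap('side')
cv2.imwrite('pics/c.png',cv2.resize(d['frame'][200:270,355:435],None,fx=8,fy=8,interpolation=cv2.INTER_CUBIC)[:,:,::-1])"
```

```text
side -80 -70 22 x [-17. -15.   4.] y [-35. -27.  24.  27.  33.]
side -70 -60 22 x [-17. -14.  -2.] y [-35. -31.  24.  25.  32.]
side -60 -50 21 x [-17. -15.  -9.] y [-33. -29.  22.  25.  32.]
side -50 -40 22 x [-16. -14.  -6.] y [-33. -31.  22.  25.  31.]
side -40 -30 60 x [-27. -15.  -2.] y [-27.  -6.   5.  19.  27.]
side -30 -20 106 x [-27. -13.   8.] y [-26. -13.   1.  10.  25.]
side -20 -10 55 x [-28. -14.  17.] y [-26. -24. -20. -10.  13.]
side -10 2 52 x [-28. -17.  15.] y [-26. -24. -19.  -8.   7.]
side 2 20 87 x [-28. -14.  20.] y [-27. -24. -20. -10.  10.]
top -30 -20 5 x [24. 26. 28.] y [ 6.  9. 12. 13. 15.]
top -10 2 5 x [21. 26. 28.] y [ 3.  7. 10. 16. 20.]
top 2 20 7 x [19. 24. 28.] y [ 4.  8. 13. 15. 21.]
```

View pics/c.png

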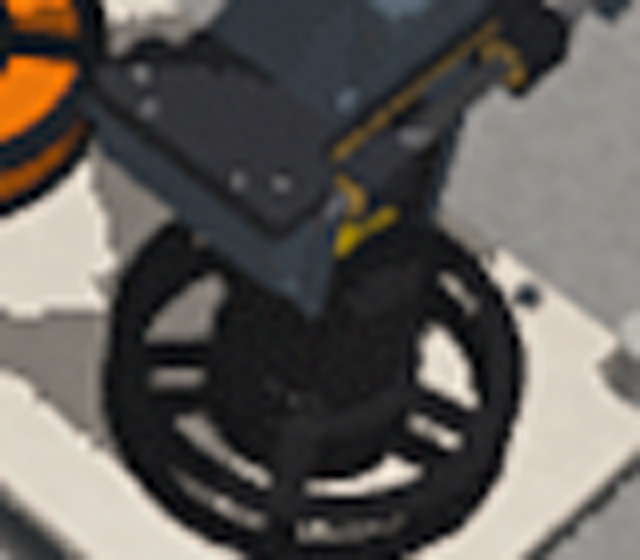

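The fingers closed over nothing. By depth, they end near the cap's top rather than 30 mm lower as the reported TCP height implies. I'm measuring the actual fingertip and body heights.

```bash
python3 -c "
from h import *
s=ctrl.read_state();R=Ro.from_rotvec(s['tool_rot']).as_matrix()
d=snap('side');P=pts(d);Q=(P-s['position'])@R
# near finger (tool y<-20) lower end ; body lower end
for a in list(range(-150,-50,10))+list(range(-50,-20,3)):
    b=a+(10 if a<-50 else 3)
    m=(Q[...,2]>=a)&(Q[...,2]<b)&(abs(Q[...,0])<60)&(abs(Q[...,1])<100)&(d['z_map']>0)
    q=Q[m];n=q[q[:,1]<-29]
    if len(q): print(a,len(q),'x',q[:,0].min().round(),q[:,0].max().round(),'y',q[:,1].min().round(),q[:,1].max().round(),'nearfinger px',len(n))
"
```

```text
-150 127 x -37.0 37.0 y -89.0 85.0 nearfinger px 76
-140 211 x -38.0 38.0 y -87.0 86.0 nearfinger px 92
-130 173 x -38.0 38.0 y -83.0 80.0 nearfinger px 81
-120 77 x -37.0 37.0 y -83.0 78.0 nearfinger px 52
-110 6 x -15.0 -9.0 y 25.0 29.0 nearfinger px 0
-100 8 x -11.0 -4.0 y 22.0 30.0 nearfinger px 0
-90 19 x -17.0 1.0 y -35.0 33.0 nearfinger px 4
-80 20 x -17.0 3.0 y -35.0 30.0 nearfinger px 5
-70 21 x -17.0 3.0 y -33.0 33.0 nearfinger px 6
-60 21 x -17.0 -8.0 y -33.0 32.0 nearfinger px 6
-50 8 x -15.0 -9.0 y -34.0 27.0 nearfinger px 4
-47 5 x -17.0 -14.0 y -34.0 30.0 nearfinger px 2
-44 9 x -17.0 -8.0 y -30.0 30.0 nearfinger px 1
-41 5 x -15.0 -4.0 y -32.0 25.0 nearfinger px 2
-38 4 x -17.0 -9.0 y -27.0 28.0 nearfinger px 0
-35 16 x -27.0 -2.0 y -29.0 25.0 nearfinger px 0
-32 65 x -26.0 5.0 y -20.0 25.0 nearfinger px 0
-29 49 x -29.0 4.0 y -26.0 27.0 nearfinger px 0
-26 11 x -27.0 12.0 y -28.0 11.0 nearfinger px 0
-23 16 x -27.0 9.0 y -25.0 7.0 nearfinger px 0
```

The measured body and fingertips are both about 37 mm higher than the reported pose implies, so the state's z reads low. Laterally it agrees. I'll reopen, go 37 mm lower by camera height, and watch the force.

step_arm --increments '[{"tx": 0, "ty": 0, "tz": 0, "twist": 0}, {"tx": 0, "ty": 0, "tz": 0, "twist": 0}, {"tx": 0, "ty": 0, "tz": 0, "twist": 0}, {"tx": 0, "ty": 0, "tz": 0, "twist": 0}, {"tx": 0, "ty": 0, "tz": 0, "twist": 0}]' --jaw 1

```text
t: 5.9
position: [586.1, -152.9, 106.5]
tool_rot: [-1.958, -2.454, 0.002]
contact_force: [-0.5, 0.2, 0.2]
grip_width: 90.4
```

step_arm --increments '[{"tx": 0, "ty": -0.5, "tz": 5, "twist": 0}, {"tx": 0, "ty": -0.5, "tz": 10, "twist": 0}, {"tx": 0, "ty": -0.5, "tz": 15, "twist": 0}, {"tx": 0, "ty": -0.5, "tz": 18, "twist": 0}]'

```text
t: 6.4
position: [585.4, -152.9, 88.0]
tool_rot: [-1.958, -2.453, 0.002]
contact_force: [-0.6, -0.6, 0.1]
grip_width: 91.2
```

step_arm --increments '[{"tx": 0, "ty": 0, "tz": 5, "twist": 0}, {"tx": 0, "ty": 0, "tz": 10, "twist": 0}, {"tx": 0, "ty": 0, "tz": 15, "twist": 0}, {"tx": 0, "ty": 0, "tz": 18, "twist": 0}, {"tx": 0, "ty": 0, "tz": 18, "twist": 0}]'

```text
t: 7.02
position: [585.2, -152.9, 69.8]
tool_rot: [-1.958, -2.453, 0.002]
contact_force: [-0.0, -0.6, 0.7]
grip_width: 91.2
```

step_arm --increments '[{"tx": 0, "ty": 0, "tz": 0, "twist": 0}, {"tx": 0, "ty": 0, "tz": 0, "twist": 0}, {"tx": 0, "ty": 0, "tz": 0, "twist": 0}, {"tx": 0, "ty": 0, "tz": 0, "twist": 0}, {"tx": 0, "ty": 0, "tz": 0, "twist": 0}]' --jaw 0.5

```text
t: 7.65
position: [586.5, -153.1, 70.3]
tool_rot: [-1.959, -2.455, 0.0]
contact_force: [5.5, -0.1, 0.8]
grip_width: 55.5
```

```bash
python3 -c "
from h import *
togo(585.5,-153,69)
s=ctrl.read_state();R=Ro.from_rotvec(s['tool_rot']).as_matrix()
d=snap('side');P=pts(d);Q=(P-s['position'])@R
q=Q[(abs(Q[...,0])<20)&(Q[...,1]<-31)&(Q[...,1]>-60)&(Q[...,2]<-15)&(Q[...,2]>-110)&(d['z_map']>0)]
print(q.round()[:40:2])
cv2.imwrite('pics/d.png',cv2.resize(d['frame'][200:270,355:435],None,fx=8,fy=8,interpolation=cv2.INTER_CUBIC)[:,:,::-1])"
```

```text
t 7.65 pos [ 586.5 -153.1   70.3] yaw_x 102.8 q [-0.35  0.59  1.51 -0.    1.04 -0.58] F [ 5.5 -0.1  0.8] M [ 0.1  -1.    0.02] w 55.5
tool shift [ 0.3 -1.   1.3]
[[-15. -32. -81.]
 [-16. -32. -78.]
 [-16. -36. -78.]
 [-15. -38. -75.]
 [ 12. -36. -41.]
 [-17. -36. -71.]
 [-15. -37. -65.]
 [-16. -36. -60.]
 [-16. -36. -56.]
 [-11. -36. -47.]
 [-16. -35. -51.]
 [-12. -36. -44.]
 [-16. -34. -45.]
 [-16. -32. -39.]]
```

View pics/d.png

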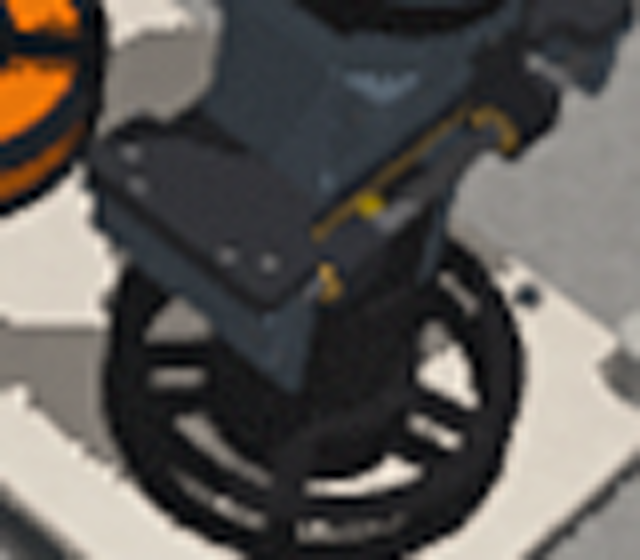

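The cap is gripped (55.5 mm). Now I feel it gently, clockwise seen from above (+twist) first.

step_arm --increments '[{"tx": 0, "ty": 0, "tz": 0, "twist": 2}, {"tx": 0, "ty": 0, "tz": 0, "twist": 4}, {"tx": 0, "ty": 0, "tz": 0, "twist": 6}, {"tx": 0, "ty": 0, "tz": 0, "twist": 8}]'

```text
t: 8.2
position: [586.7, -153.0, 70.3]
tool_rot: [-2.129, -2.31, 0.0]
contact_force: [3.0, 2.2, -0.7]
grip_width: 55.5
```

```bash
python3 -c "
from h import *
togo(585.5,-153,69)"
```

```text
t 8.2 pos [ 586.7 -153.    70.3] yaw_x 94.7 q [-0.35  0.59  1.51  0.    1.04 -0.44] F [ 3.   2.2 -0.7] M [ 0.48 -0.67  0.08] w 55.5
tool shift [ 0.  -1.2  1.3]
```

step_arm --increments '[{"tx": 0, "ty": 0, "tz": 0, "twist": 2}, {"tx": 0, "ty": 0, "tz": 0, "twist": 4}, {"tx": 0, "ty": 0, "tz": 0, "twist": 6}]'

```text
t: 8.57
position: [586.8, -152.9, 70.3]
tool_rot: [-2.249, -2.193, -0.0]
contact_force: [4.1, 3.7, -0.5]
grip_width: 55.5
```

```bash
python3 -c "
from h import *
togo(585.5,-153,69)"
```

```text
t 8.57 pos [ 586.8 -152.9   70.3] yaw_x 88.5 q [-0.35  0.59  1.51  0.    1.04 -0.33] F [ 4.1  3.7 -0.5] M [ 0.54 -0.67  0.05] w 55.5
tool shift [-0.1 -1.3  1.3]
```

step_arm --increments '[{"tx": 0, "ty": 0, "tz": 0, "twist": 2}, {"tx": 0, "ty": 0, "tz": 0, "twist": 4}, {"tx": 0, "ty": 0, "tz": 0, "twist": 6}]'

```text
t: 8.95
position: [586.9, -152.8, 70.3]
tool_rot: [-2.364, -2.069, -0.0]
contact_force: [4.0, 4.4, -0.8]
grip_width: 55.4
```

```bash
python3 -c "
from h import *
togo(585.5,-153,69)"
```

```text
t 8.95 pos [ 586.9 -152.8   70.3] yaw_x 82.4 q [-0.35  0.59  1.51  0.    1.04 -0.22] F [ 4.   4.4 -0.8] M [ 0.72 -0.72  0.1 ] w 55.4
tool shift [-0.4 -1.3  1.3]
```

step_arm --increments '[{"tx": 0, "ty": 0, "tz": 0, "twist": 2}, {"tx": 0, "ty": 0, "tz": 0, "twist": 4}, {"tx": 0, "ty": 0, "tz": 0, "twist": 6}]'

```text
t: 9.32
position: [586.8, -152.6, 70.3]
tool_rot: [-2.471, -1.94, -0.001]
contact_force: [4.1, 3.8, -0.6]
grip_width: 55.8
```

```bash
python3 -c "
from h import *
togo(585.5,-153,69)"
```

```text
t 9.32 pos [ 586.8 -152.6   70.3] yaw_x 76.3 q [-0.35  0.59  1.51  0.    1.04 -0.11] F [ 4.1  3.8 -0.6] M [ 0.76 -0.64  0.04] w 55.8
tool shift [-0.7 -1.2  1.3]
```

step_arm --increments '[{"tx": 0, "ty": 0, "tz": 0, "twist": 7}, {"tx": 0, "ty": 0, "tz": 0, "twist": 14}, {"tx": 0, "ty": 0, "tz": 0, "twist": 21}, {"tx": 0, "ty": 0, "tz": 0, "twist": 28}, {"tx": 0, "ty": 0, "tz": 0, "twist": 35}]'

```text
t: 9.95
position: [587.0, -152.4, 70.4]
tool_rot: [-2.942, -1.099, -0.001]
contact_force: [4.9, 4.6, -0.7]
grip_width: 55.2
```

```bash
python3 -c "
from h import *
togo(585.5,-153,69)
d=snap('side')
cv2.imwrite('pics/e.png',cv2.resize(d['frame'][200:270,355:435],None,fx=8,fy=8,interpolation=cv2.INTER_CUBIC)[:,:,::-1])"
```

```text
t 9.95 pos [ 587.  -152.4   70.4] yaw_x 41.0 q [-0.35  0.59  1.51  0.    1.04  0.5 ] F [ 4.9  4.6 -0.7] M [ 0.87 -0.81  0.06] w 55.2
tool shift [-1.5 -0.5  1.4]
```

View pics/e.png

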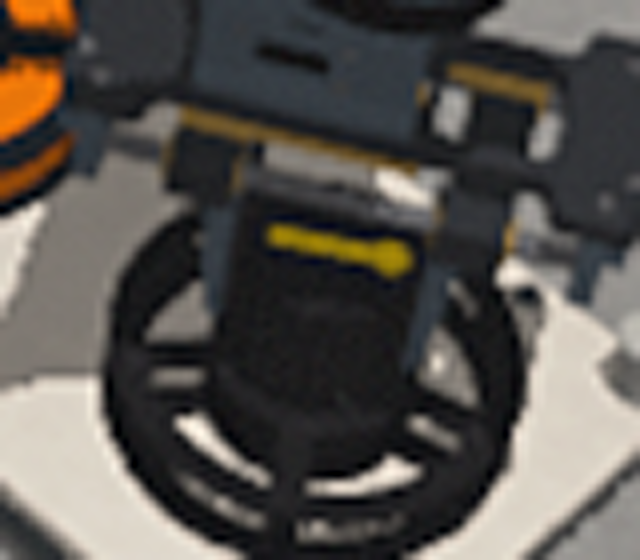

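The stripe, crop (270,237)→(395,257), has turned with the jaws, about 62° clockwise. Clockwise gives, so I turn 30° more.

step_arm --increments '[{"tx": 0, "ty": 0, "tz": 0, "twist": 7}, {"tx": 0, "ty": 0, "tz": 0, "twist": 14}, {"tx": 0, "ty": 0, "tz": 0, "twist": 21}, {"tx": 0, "ty": 0, "tz": 0, "twist": 28}, {"tx": 0, "ty": 0, "tz": 0, "twist": 31}]'

```text
t: 10.62
position: [587.4, -152.5, 70.5]
tool_rot: [-3.13, -0.256, -0.002]
contact_force: [4.3, 2.0, -1.8]
grip_width: 55.7
```

```bash
python3 -c "
from h import *
togo(585.5,-153,69)
d=snap('side');print(caps(d,(585,-153),40))"
```

```text
t 10.62 pos [ 587.4 -152.5   70.5] yaw_x 9.3 q [-0.35  0.59  1.51  0.    1.04  1.05] F [ 4.3  2.  -1.8] M [ 0.52 -0.87  0.03] w 55.7
tool shift [-1.9  0.2  1.5]
{'n': np.int64(288), 'mean': array([ 576.82922565, -153.10993324,  135.78503027]), 'circ': array([ 584.40060101, -153.93424499,  136.        ]), 'ycent': array([ 584.53035474, -142.79372464]), 'yang': np.float64(nan)}h.py:22: RuntimeWarning: Degrees of freedom <= 0 for slice
  c=Y.mean(0);w,V=np.linalg.eigh(np.cov((Y-c).T))
  c *= np.true_divide(1, fact)
  c *= np.true_divide(1, fact)
```

step_arm --increments '[{"tx": 0, "ty": 0, "tz": -1, "twist": 0}, {"tx": 0, "ty": 0, "tz": -3, "twist": 0}, {"tx": 0, "ty": 0, "tz": -5, "twist": 0}]'

```text
t: 11.05
position: [587.5, -152.7, 75.5]
tool_rot: [-3.131, -0.252, -0.002]
contact_force: [5.0, 1.5, -3.7]
grip_width: 55.1
```

step_arm --increments '[{"tx": 0, "ty": 0, "tz": -4, "twist": 0}, {"tx": 0, "ty": 0, "tz": -8, "twist": 0}, {"tx": 0, "ty": 0, "tz": -12, "twist": 0}, {"tx": 0, "ty": 0, "tz": -18, "twist": 0}, {"tx": 0, "ty": 0, "tz": -25, "twist": 0}]'

```text
t: 11.68
position: [587.3, -152.7, 101.0]
tool_rot: [-3.131, -0.252, -0.001]
contact_force: [-0.4, -0.9, -1.2]
grip_width: 55.1
```

step_arm --increments '[{"tx": 0, "ty": 0, "tz": -10, "twist": 0}, {"tx": 0, "ty": 0, "tz": -25, "twist": 0}, {"tx": 0, "ty": 0, "tz": -40, "twist": 0}, {"tx": 0, "ty": 0, "tz": -50, "twist": 0}, {"tx": 0, "ty": 0, "tz": -55, "twist": 0}]'

```text
t: 12.3
position: [587.5, -152.8, 156.8]
tool_rot: [-3.131, -0.252, -0.003]
contact_force: [0.5, -0.6, -1.3]
grip_width: 55.3
```

step_arm --increments '[{"tx": 0, "ty": 0, "tz": 0, "twist": 0}, {"tx": 0, "ty": 0, "tz": 0, "twist": 0}, {"tx": 0, "ty": 0, "tz": 0, "twist": 0}]'

```text
t: 12.68
position: [587.2, -152.8, 156.4]
tool_rot: [-3.131, -0.251, -0.001]
contact_force: [-0.0, 0.4, -0.8]
grip_width: 55.4
```

```bash
python3 -c "
from h import *
togo(585.5,-153,150)
s=ctrl.read_state();d=snap('side');P=pts(d);f=d['frame'].astype(int)
y=(f[...,0]>150)&(f[...,1]>120)&(f[...,2]<90)&(np.hypot(P[...,0]-585,P[...,1]+153)<30)&(P[...,2]>120)
print(P[y].round()[:20])
cv2.imwrite('pics/f.png',cv2.resize(d['frame'][150:270,330:460],None,fx=5,fy=5,interpolation=cv2.INTER_CUBIC)[:,:,::-1])"
```

```text
t 12.68 pos [ 587.2 -152.8  156.4] yaw_x 9.2 q [-0.35  0.49  1.42  0.    1.23  1.06] F [-0.   0.4 -0.8] M [-0.07  0.12 -0.  ] w 55.4
tool shift [-1.7 -0.   6.4]
[[ 581. -137.  225.]
 [ 582. -140.  223.]
 [ 583. -143.  222.]
 [ 583. -147.  226.]
 [ 585. -149.  223.]
 [ 586. -152.  222.]
 [ 587. -154.  223.]
 [ 585. -157.  224.]]
```

View pics/f.png

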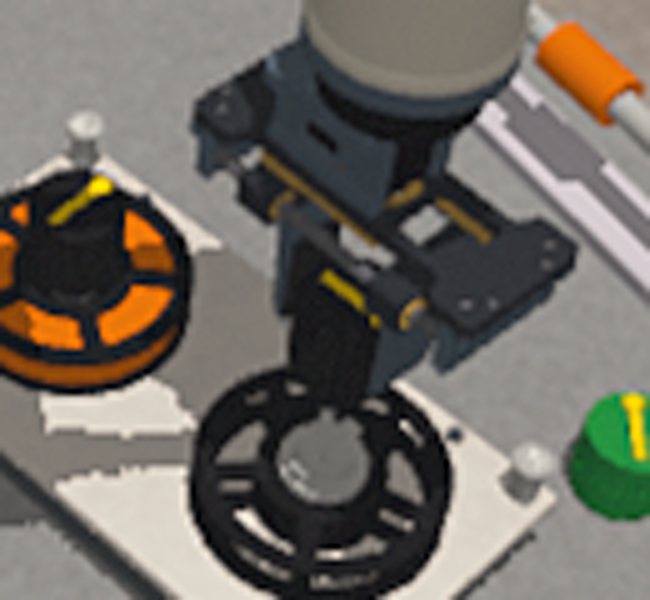

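The cap is upright in the jaws above the bare spindle, which shows at crop (325,460). Its top is at z≈223, so its underside is about 87 mm above the seat. I'm handing in.

```bash
python3 -c "
from h import *
print(ctrl.close_job())"
```

```text
the job is handed in; nothing more can be done
None
```

I unscrewed cap_b, the black cap over the empty reel at the deck's -y end, lifted it off, and handed the job in at about 12.7 s with it still in the gripper. It gave clockwise seen from above, so this spindle is left-handed. I turned it about 93.5°.

**Last checks**
- **Hold:** the cap is upright in the grip at an opening of 55.4 mm, with a steady force reading of about 1 N.
- **Height:** by the side camera its top is at z≈223 mm, so its underside is about 87 mm above the seat.
- **Position:** it is within about 2 mm of where it sat, and the bare spindle shows below it.
- **Other things:** I never touched cap_a, and its stripe looks unmoved. I did not re-measure the loose items, but the arm never went near them.

**What disagreed**
- **Height reading:** the reported TCP height was about 37 mm lower than the cameras showed. My first closing therefore met nothing, just above the cap. I corrected by camera height and gripped it on the second try.
- **Grip force:** the interface fixes the grip at half the maximum, about 30 N, rather than the 10 to 20 N you asked for. I turned gently and watched the moment about the cap's axis, which stayed at or below 0.1 N·m, so I met no stop.
- **Final turn angle:** it comes from the gripper's rotation. At 62° a picture showed the stripe turning with the jaws; at the end the stripe was mostly hidden and its angle could not be measured.

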